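# Set the length stop on its mark with the screw's play taken up

## Task

Set the blue length stop to the red mark with its hand crank: its screw has a lot of play, so wind the stop a good 5 mm past the mark (away from the dark anvil, towards the crank), then wind back until its yellow pointer stands level with the line on the mark, and let go of the crank. Then prove the setting as stock would load it: feel for the brass head of the contact screw in the stop's face and push it with the fingertips away from the anvil, firmly but gently (about 12 N, never over 20 N); the stop must stay on its mark, and end with the hand clear. Move the stop only with the crank, and leave the red mark and the brass fittings on the bench alone.

Things in the scene. Friction and masses are not known exactly. Their poses are not given: they have to be found in the camera images.
- rig: length-stop bench fixture, bolted down: grey base plate 170 x 400 x 15 mm. Origin on the bench top under mid-slide. Its y axis runs along the slide from the dark steel anvil (inner face y = -130, top 90 mm high) to the green gear head (top 92 mm) with the crank; x is across. Rods, screw and nut lie below 50 mm; scale bar at x = 64 to 84, top 62 mm high. Trough before the contact screw: 90 mm free
- crank_axis (a point): on the upright axis of the crank at x = 0, y = +170 mm of the rig, 133 mm above the bench (half-way up the crank's grip); its axes are the rig's. The crank has friction (0.08 N m, about 2 N at the grip) and stays where it is left. Clockwise from above drives the stop away from the anvil (+y of the rig), 20 mm a turn, once the play is used up
- grip_center (a point): centre of the crank's black upright grip, 133 mm above the bench: a cylinder 16 mm across, 48 mm tall (110 to 158 mm above the bench) that spins freely on its pin, so fingers at a fixed yaw can hold it while carrying it round. It circles the crank axis at a radius of 45 mm; the steel crank arm lies below it (top 108 mm high)
- crank (a joint): crank angle in rad, 0 at the start (arm along the rig's +x), growing clockwise seen from above; range -6 to +15.5. Between the brass nut on the screw and the stop there is 6 mm of play (0.3 turn): how much is free at the start is unknown, and after each reversal all of it must be used up before the stop moves
- stop_pointer (a point): tip of the yellow pointer of the blue stop, 65 mm above the bench; its axes are the rig's. The stop drags at 5 N in its guides, so a push shifts it through any free play; backed by the screw it withstands 30 N. At the start it is 9 to 29 mm short of the mark, on the anvil's side
- stop_face (a point): centre of the face, looking at the anvil, of the stop's upright plate (70 mm wide along the rig's x, 12 mm thick, 52 to 122 mm above the bench); this point is 103 mm above the bench. From it sticks the contact screw with a brass head 28 mm across, its front 8 to 32 mm before the plate: set differently each time, not measured, to be felt. Push it towards +y of the rig; it does not yield
- mark_line (a point): the white line on the red mark (24 x 10 x 7 mm) on the scale bar, 70 mm above the bench; its axes are the rig's. The stop is set when stop_pointer has the same y as this point in the rig's frame. The mark is held on its bar by friction only: leave it where it is
- nipple_center (a point): centre of a loose brass nipple standing on the bench, 32 mm across, 48 mm tall: leave alone
- hex_bush_center (a point): centre of a loose brass hexagon bush on the bench, 42 mm across, 30 mm tall: leave alone
- collar_center (a point): centre of a loose brass collar on the bench, 44 mm across, 26 mm tall: leave alone

How it is judged:
On the way, in this order (a step that is already met when the one before it is completed fails the run):
1. the stop has been wound at least 3 mm past the mark (y of stop_pointer in the frame of mark_line above 0.003 m), for 0.05 s.
2. the stop is back on the mark (within 2 mm) and the crank and the stop are let go (y of stop_pointer in the frame of mark_line between -0.002 and 0.002 m and contact force between anything else and rig below 0.1 N), for 0.2 s.
3. the contact screw is pushed away from the anvil with at least 8 N and stays within 2 mm of the mark (y of stop_pointer in the frame of mark_line between -0.002 and 0.002 m and contact force between the fingers and stop above 8 N and y of the grasp point in the frame of stop_face below 0 m), for 0.02 s.
At the end, for the whole second after the job is handed in: the stop's pointer is within 2 mm of the mark's line, measured along the slide, and nothing touches the fixture (all of step 2).
It fails at once if the robot presses the stop with more than 20 N (contact force between the fingers and stop above 20 N).
It fails at once if the robot pushes the stop (over 2 N) while it is more than 3.5 mm off the mark: it must be moved by the crank, and must not give way under the push (contact force between the fingers and stop above 2 N and (y of stop_pointer in the frame of mark_line above 0.0035 m or y of stop_pointer in the frame of mark_line below -0.0035 m)).
It fails at once if the red mark is shifted by more than 2 mm (distance of mark_line from where it was at the start of the episode above 0.002 m).
It fails at once if a brass fitting is moved by more than 20 mm (distance of any of nipple_center, hex_bush_center, collar_center from where it was at the start of the episode above 0.02 m).
It also fails if it takes over 72 s, if anything falls off the work surface, if the arm or the gripper's body presses on something with over 40 N, if the wrist force passes 120 N, or if a joint passes its speed limit or range.

## Robot

A 7-joint arm with a two-finger parallel gripper is mounted at the origin on the work surface. World frame = base frame: x ahead of the robot, y to its left, z up, the work surface at z = 0. Lengths are in m, angles in rad, forces in N, time in s.
With the tool pointing down it reaches from about 0.4 to 0.85 m from the base axis. Payload 4.5 kg.
Tool frame: the origin (TCP) lies between the finger pads; the fingertips stand 11 mm ahead of it and the grasp point (between the pads) lies 8 mm behind it (r.nose_length is the distance from the TCP to the fingertips, in m); z points along the fingers, y is the line along which they close (so a half turn about z gives the same grasp; the last joint's range is limited). The gripper opens to 88 mm and grips with 3 to 60 N. Pads are 18 mm wide; open, the fingers measure 123 mm over their backs; the gripper's body (75 mm by 187 mm) begins 45 mm behind the grasp point.
Start: joints at [1.174, 0.689, -0.195, 1.565, 0.157, 0.902, -0.215], TCP at [0.261, -0.568, 0.25] pointing down, gripper open.
Joint ranges: [-3.01, 3.01], [-0.46, 2.08], [-1.47, 1.51], [0.13, 2.56], [-1, 4.14], [0.04, 2.09], [-2.66, 2.66]. Speed limits (rad/s): [2.57, 2.57, 3.14, 3.14, 3.14, 3.14, 3.14].

## Interface

Orientations are given as a unit quaternion [x, y, z, w].
In Python, from plant import get_state, snapshot, camera_model, r gives the robot as it stands.
- The arm moves only by the shell command python3 -m inch 'ROWS' [FORCE]. ROWS is text: rows parted by semicolons, each of 7 numbers parted by spaces: the opening, from -1 (shut) to 1 (fully open), then the shift along the tool's x, y, z in m, then the turn, a rotation vector about the tool's x, y, z in rad. A call has 1 to 20 rows; each row shifts and turns the commanded pose from where the row before left it, along the tool's axes as they then stand; what a row does not reach is not made up. A row lasts 1/12 s, in which the tool goes at most 41.7 mm and 7.16 degrees, less where a joint would pass 70% of its speed; a pose out of reach is approached as far as the arm can. A call is refused whole if a number of a shift passes 0.0417 or a number of a turn 0.125, either way. A call with a gripper value outside its range is refused whole. The fingers move at their own pace and stop on an object; FORCE is the grip in N (left out, the last holds). Time passes only in rows, so rows that do not move let the fingers close. It gives the time, the measured TCP pose, the force, the opening and the grip force at its end, in the units of the state.
- get_state(): the state, without advancing time (a new reading comes with each control period).
- snapshot(name): name is "scene" or "top" or "wrist"; returns (picture, depth): 480x640x3 uint8, red, green, blue; 480x640 float32, m along the optical axis (not along the pixel's ray), 0 where there is no reading.
- camera_model(name): a dict with "intrinsics" (3x3 intrinsics, pixels), "dist" ([k1, k2, p1, p2, k3] as OpenCV has them; the pictures are not rectified), "view" (4x4, takes a point from world to camera coordinates). Camera axes: x right, y down, z forward; pixel columns grow to the right and rows downward; lengths in m; the calibration is good to about 2 mm. A picture is of the moment at which its call begins: read the wrist's pose just before it. camera_model takes no time and is no camera call; for the wrist camera it gives the pose at the moment of the call.
- r.finish_job(): hands the job in; it is judged then, once.
The state is a dict: "clock": time; "q": joint angles; "qd": joint speeds; "joint_torque": joint torques, N m; "tool_pos": TCP position; "eef_rot": TCP orientation; "contact_force": force on the tool from outside, world axes, zero at the start; "moment": the same for the moment, N m; "opening": opening from 0.0 (shut) to 1.0 (fully open); "finger_force": force on a finger pad.
Only numpy, scipy, OpenCV 4.12 (cv2) and the standard library are available. Lean on these libraries where they do the work, as an engineer would, in place of code of your own. Each camera call takes 0.05 s, during which the arm holds its last target. There are 200 camera calls.

## Working session

There is one attempt and no reset: what is moved stays moved. The work goes in short steps, Python scripts to look and compute and a shell command to move; the robot and the scene stay as the last step left them, time stands still between calls to the robot, and variables do not carry over. Pictures are saved under pics/ and viewed, at most 10 in all, crops included, and the job is handed in when it is done.

```bash
ls; mkdir -p pics
python3 - <<'E'
from plant import *
import cv2,numpy as np
s=get_state();print({k:np.round(v,3).tolist() for k,v in s.items()})
for n in("scene","top"):
    p,d=snapshot(n);cv2.imwrite(f"pics/{n}0.png",p[...,::-1]);np.save(f"pics/{n}0.npy",d)
    c=camera_model(n);print(n,np.round(c["intrinsics"],1).tolist(),c["dist"],np.round(c["view"],3).tolist())
E
```

```text
pics
{'clock': 0.0, 'q': [1.174, 0.69, -0.195, 1.566, 0.157, 0.902, -0.215], 'qd': [-0.0, 0.0, -0.001, -0.0, 0.002, -0.0, -0.001], 'joint_torque': [0.0, -52.756, -1.266, -15.343, -0.053, 0.007, 0.0], 'tool_pos': [0.261, -0.567, 0.249], 'eef_rot': [0.977, 0.214, -0.0, -0.001], 'contact_force': [0.087, -0.405, 1.008], 'moment': [-0.004, 0.036, 0.001], 'finger_force': 0.0, 'opening': 0.998}
scene [[475.1, 0.0, 313.0], [0.0, 475.1, 240.8], [0.0, 0.0, 1.0]] [-0.02725521  0.          0.          0.          0.        ] [[0.437, 0.899, 0.0, -0.223], [0.702, -0.341, -0.625, -0.393], [-0.562, 0.274, -0.78, 1.148], [0.0, 0.0, 0.0, 1.0]]
top [[460.6, 0.0, 317.8], [0.0, 460.6, 241.0], [0.0, 0.0, 1.0]] [-0.0631789  0.         0.         0.         0.       ] [[-0.006, -1.0, -0.018, -0.026], [-0.995, 0.008, -0.096, 0.661], [0.096, 0.017, -0.995, 0.74], [0.0, 0.0, 0.0, 1.0]]
```

View pics/top0.png

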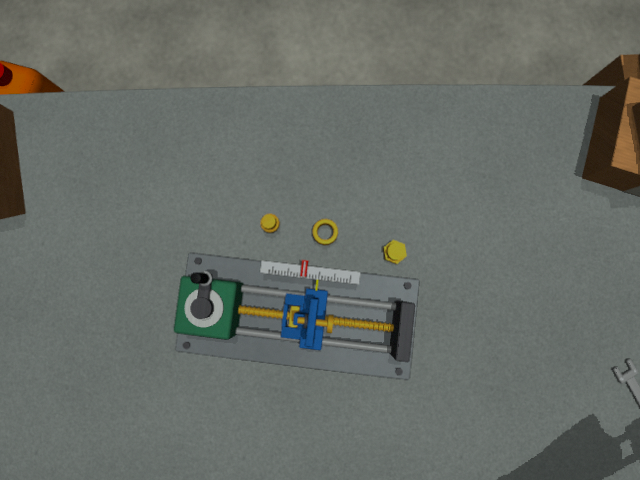

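View pics/scene0.png

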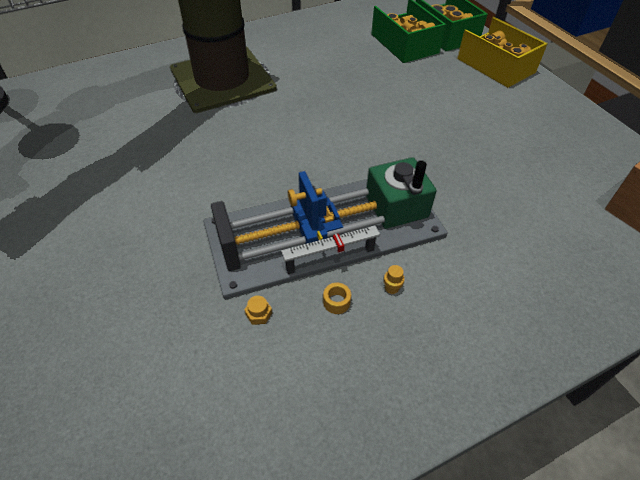

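The top view has the rig with its anvil at right (404,330), green head at left (208,307), grip at (199,278), red mark at (304,268) and yellow pointer at (317,284). The rig's +y runs to image left, which is roughly world +y. The fittings are at (270,223), (325,232) and (395,251).

```bash
cat > h.py <<'E'
import cv2,numpy as np
from plant import *
def cast(c,uv,z):
    """pixels -> world points on the plane(s) of height z"""
    uv=np.atleast_2d(np.array(uv,float));n=cv2.undistortPoints(uv[:,None],np.array(c["intrinsics"]),np.array(c["dist"]))[:,0]
    V=np.array(c["view"]);R=V[:3,:3];o=-R.T@V[:3,3]
    d=np.c_[n,np.ones(len(n))]@R
    return o+d*((z-o[2])/d[:,2])[:,None]
def masks(p):
    h=cv2.cvtColor(p,cv2.COLOR_RGB2HSV);H,S,V=[h[...,i].astype(int) for i in range(3)]
    return dict(red=((H<6)|(H>174))&(S>140)&(V>70),yel=(H>18)&(H<34)&(S>140)&(V>80),blue=(H>100)&(H<125)&(S>120),green=(H>60)&(H<90)&(S>110),black=(V<28))
def blobs(m,amin=8):
    n,l,s,c=cv2.connectedComponentsWithStats(m.astype(np.uint8))
    return [(np.round(c[i],1).tolist(),s[i].tolist()) for i in range(1,n) if s[i][4]>=amin]
E
python3 - <<'E'
from h import *
p=cv2.imread("pics/top0.png")[...,::-1].copy();d=np.load("pics/top0.npy");c=camera_model("top")
m=masks(p)
for k in m:
    print(k,[b for b in blobs(m[k]) if 170<b[0][0]<430 and 200<b[0][1]<390])
B=cast(c,[[198,261],[407,286],[187,345],[399,371]],.015);print("bolts",np.round(B,4).tolist())
C=cast(c,[[192,253],[419,280],[410,379],[176,351]],.015);print("corners",np.round(C,4).tolist(),[np.linalg.norm(C[i]-C[i-1]).round(4) for i in range(4)],C.mean(0))
for a,b in((0,1),(2,3)): v=B[a]-B[b];print(np.degrees(np.arctan2(v[1],v[0]))-90)
for a,b in((0,1),(3,2)): v=C[a]-C[b];print(np.degrees(np.arctan2(v[1],v[0]))-90)
print(cast(c,[[304,268.5]],.07),cast(c,[[317,284]],.065))
E
```

```text
red [([301.8, 266.9], [300, 260, 5, 16, 30]), ([305.9, 268.2], [305, 261, 3, 16, 27])]
yel [([269.5, 222.8], [261, 214, 18, 19, 267]), ([325.0, 231.5], [313, 219, 25, 26, 310]), ([394.5, 251.6], [384, 240, 22, 24, 387]), ([316.4, 284.8], [315, 280, 4, 11, 23]), ([259.9, 311.6], [238, 306, 45, 13, 339]), ([292.0, 315.1], [287, 306, 13, 22, 136]), ([352.7, 323.6], [316, 315, 78, 18, 623]), ([300.8, 320.0], [298, 317, 7, 7, 38])]
blue [([306.0, 317.8], [281, 288, 47, 62, 1803])]
green [([210.8, 309.2], [174, 276, 69, 63, 2101])]
black [([199.5, 277.9], [191, 273, 18, 10, 119]), ([211.1, 304.3], [209, 300, 4, 10, 12]), ([395.2, 328.6], [390, 301, 12, 58, 326])]
bolts [[0.6294, 0.1764, 0.015], [0.5845, -0.1807, 0.015], [0.4867, 0.1932, 0.015], [0.4428, -0.1644, 0.015]]
corners [[0.6433, 0.1871, 0.015], [0.5944, -0.2013, 0.015], [0.4294, -0.1826, 0.015], [0.4766, 0.2121, 0.015]] [np.float64(0.1686), np.float64(0.3914), np.float64(0.1661), np.float64(0.3975)] [0.53592664 0.00383102 0.015     ]
-7.174790449031661
-7.007839403389994
-7.168051130399448
-6.817272283703559
[[ 0.61342206 -0.00876923  0.07      ]] [[ 0.58884708 -0.02911192  0.065     ]]
```

```bash
cat >> h.py <<'E'
from scipy.spatial.transform import Rotation as Rot
def tool(s=None):
    s=s or get_state();return np.array(s["tool_pos"]),Rot.from_quat(s["eef_rot"])
YAW=np.radians(-7.05);RIG=np.array([.536,.004]);
def rig2w(x,y):
    return RIG+x*np.array([np.cos(YAW),np.sin(YAW)])+y*np.array([-np.sin(YAW),np.cos(YAW)])
def w2rig(p):
    d=np.atleast_2d(p)[:,:2]-RIG;return np.c_[d@[np.cos(YAW),np.sin(YAW)],d@[-np.sin(YAW),np.cos(YAW)]]
E
python3 - <<'E'
from h import *
t,R=tool();V=np.array(camera_model("wrist")["view"]);o=-V[:3,:3].T@V[:3,3]
print("cam in tool",R.inv().apply(o-t),"axes",np.round(R.inv().as_matrix()@V[:3,:3].T,3).tolist(),camera_model("wrist")["intrinsics"])
for h in((0,.17),(.045,.17),(.05,-.01)):print(h,rig2w(*h))
tgt=np.array([*rig2w(.045,.10),.30]);print(tgt,R.inv().apply(tgt-t))
print(np.degrees(R.as_euler("ZYX")))
E
```

```text
cam in tool [ 0.08219194  0.00030199 -0.13402478] axes [[-0.001, -0.949, -0.315], [1.0, -0.001, -0.001], [0.001, -0.315, 0.949]] [[396.4567802    0.         312.16809435]
 [  0.         396.4567802  242.34026001]
 [  0.           0.           1.        ]]
(0, 0.17) [0.55686503 0.1727147 ]
(0.045, 0.17) [0.6015248  0.16719161]
(0.05, -0.01) [ 0.58439462 -0.01206117]
[0.59293332 0.09772085 0.3       ] [ 0.5796152  -0.46570118 -0.05030815]
[ 2.46862809e+01  6.82886960e-03 -1.79909720e+02]
```

```bash
python3 -m inch '1 .0322 -.0259 -.0028 0 0 0;1 .0322 -.0259 -.0028 0 0 0;1 .0322 -.0259 -.0028 0 0 0;1 .0322 -.0259 -.0028 0 0 0;1 .0322 -.0259 -.0028 0 0 0;1 .0322 -.0259 -.0028 0 0 0;1 .0322 -.0259 -.0028 0 0 0;1 .0322 -.0259 -.0028 0 0 0;1 .0322 -.0259 -.0028 0 0 0;1 .0322 -.0259 -.0028 0 0 0;1 .0322 -.0259 -.0028 0 0 0;1 .0322 -.0259 -.0028 0 0 0;1 .0322 -.0259 -.0028 0 0 0;1 .0322 -.0259 -.0028 0 0 0;1 .0322 -.0259 -.0028 0 0 0;1 .0322 -.0259 -.0028 0 0 0;1 .0322 -.0259 -.0028 0 0 0;1 .0322 -.0259 -.0028 0 0 0;1 0 0 0 0 0 0' && python3 -m inch '1 0 0 0 0 0 -.113;1 0 0 0 0 0 -.113;1 0 0 0 0 0 -.113;1 0 0 0 0 0 -.113;1 0 0 0 0 0 -.113;1 0 0 0 0 0 -.113;1 0 0 0 0 0 -.113;1 0 0 0 0 0 -.113;1 0 0 0 0 0 -.113;1 0 0 0 0 0 0;1 0 0 0 0 0 0'
python3 - <<'E'
from h import *
t,R=tool();print(t,np.degrees(R.as_euler("ZYX")))
p,d=snapshot("wrist");cv2.imwrite("pics/w1.png",p[...,::-1]);np.save("pics/w1.npy",d)
c=camera_model("wrist");np.save("pics/w1v.npy",c["view"])
m=masks(p)
for k in("red","yel","black"):print(k,blobs(m[k],40))
E
```

```text
clock: 1.68
tool_pos: [0.595, 0.1092, 0.3002]
eef_rot: [0.976, 0.22, 0.002, -0.004]
contact_force: [-0.1, 1.4, 0.5]
opening: 0.999
finger_force: 0.0
clock: 2.6
tool_pos: [0.5927, 0.0974, 0.2997]
eef_rot: [0.75, 0.661, -0.0, -0.0]
contact_force: [0.0, -0.0, -0.5]
opening: 0.999
finger_force: 0.0
[0.59268484 0.09735203 0.29969955] [ 8.27642687e+01  5.31441222e-03 -1.79948090e+02]
red [([346.2, 297.1], [334, 296, 25, 4, 74])]
yel [([270.0, 236.1], [264, 209, 12, 58, 561]), ([411.8, 226.1], [396, 211, 30, 29, 562]), ([271.1, 283.7], [256, 279, 31, 12, 315]), ([411.4, 305.5], [399, 288, 21, 31, 171]), ([323.9, 316.7], [316, 313, 15, 7, 73]), ([265.4, 325.5], [261, 320, 10, 12, 93]), ([266.5, 357.6], [263, 355, 8, 7, 45]), ([559.0, 404.1], [546, 369, 21, 68, 477]), ([377.0, 377.8], [363, 372, 29, 15, 137]), ([379.3, 384.6], [372, 383, 16, 4, 55]), ([63.1, 414.2], [58, 389, 19, 47, 298]), ([552.7, 463.6], [426, 445, 214, 34, 2725])]
black [([567.0, 400.0], [481, 326, 159, 138, 6111]), ([55.4, 423.7], [45, 401, 25, 49, 410]), ([24.9, 473.6], [0, 465, 62, 15, 616]), ([586.9, 474.5], [491, 464, 149, 16, 1173])]
```

View pics/w1.png

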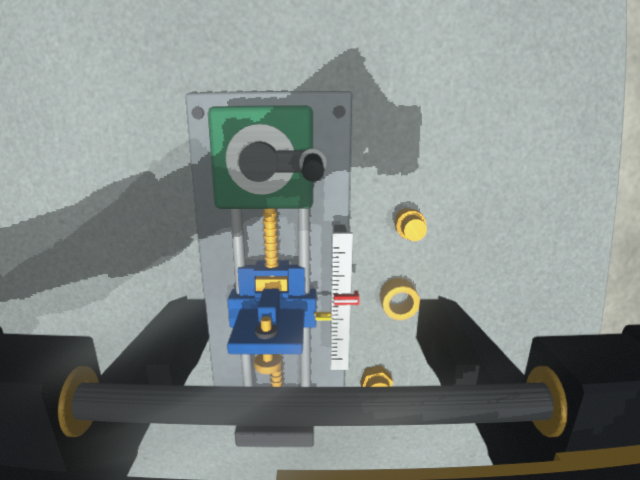

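The wrist view shows the rig clearly: bolts at (198,112) and (339,111), grip top near (313,167), white disc centred at (261,160), mark at (346,299) with its line, and pointer at (324,317).

Run:
```python
from h import *
p=cv2.imread("pics/w1.png")[...,::-1].copy();d=np.load("pics/w1.npy");c=camera_model("wrist")
f=lambda n,uv,z:print(n,*[f"w {np.round(a[:2],4)} rig {np.round(b,4)}" for a,b in zip(cast(c,uv,z),w2rig(cast(c,uv,z)))],sep="\n  ")
f("bolts",[[198,112.5],[339,111]],.015)
h=cv2.cvtColor(p,cv2.COLOR_RGB2HSV)
roi=np.zeros(p.shape[:2],bool);roi[100:215,200:330]=1
g=(h[...,0]>60)&(h[...,0]<90)&(h[...,1]>110)&roi
# white disc
w=(h[...,1]<45)&(h[...,2]>90)&roi; w[:120]=0;w[200:]=0;w[:,:222]=0;w[:,300:]=0
cs,_=cv2.findContours(w.astype(np.uint8),cv2.RETR_EXTERNAL,cv2.CHAIN_APPROX_NONE);k=max(cs,key=cv2.contourArea);e=cv2.fitEllipse(k);print("disc",e)
f("disc",[e[0]],.093)
k=(h[...,2]<40)&roi;k[:,:300]=0;print("grip",blobs(k,20))
for z,uv in((.158,(313,167)),):f("grip top",[uv],z)
for r in range(148,184,3):print(r,h[r,296:330,2].tolist())
print("ptr");
for r in range(310,324):print(r,p[r,312:336].sum(1).tolist())
print("mark")
for r in range(290,308):print(r,[tuple(x) for x in p[r,330:362:5].tolist()])
```

```text
bolts
  w [0.4875 0.194 ] rig [-0.0714  0.1827]
  w [0.6301 0.1764] rig [0.0722 0.1826]
disc ((259.785400390625, 158.61734008789062), (63.57960510253906, 66.19334411621094), 155.51617431640625)
disc
  w [0.554  0.1466] rig [0.0004 0.1438]
grip []
grip top
  w [0.5991 0.1423] rig [0.0456 0.145 ]
148 [108, 107, 108, 105, 99, 97, 97, 97, 97, 97, 94, 91, 92, 94, 99, 102, 107, 113, 114, 116, 115, 115, 117, 118, 118, 118, 118, 119, 120, 120, 121, 121, 119, 120]
151 [68, 67, 68, 67, 67, 66, 65, 75, 101, 126, 135, 141, 142, 143, 143, 142, 141, 143, 143, 144, 143, 143, 141, 137, 127, 117, 117, 118, 118, 119, 118, 120, 120, 120]
154 [70, 72, 71, 69, 71, 84, 106, 120, 118, 114, 106, 90, 70, 57, 53, 46, 44, 44, 48, 53, 65, 83, 112, 139, 143, 144, 140, 132, 124, 117, 119, 118, 118, 118]
157 [66, 66, 67, 72, 90, 112, 113, 108, 86, 58, 44, 39, 39, 39, 40, 40, 38, 39, 40, 41, 41, 40, 42, 47, 79, 121, 145, 147, 146, 134, 119, 118, 118, 118]
160 [66, 65, 72, 90, 112, 115, 113, 97, 51, 40, 40, 39, 41, 40, 45, 47, 47, 47, 45, 45, 43, 43, 40, 40, 43, 66, 113, 143, 146, 143, 131, 118, 117, 118]
163 [69, 6
[... 4264 characters left out ...]
84), (225, 182, 183), (233, 185, 185), (234, 185, 185), (225, 177, 178), (178, 181, 178)]
303 [(144, 152, 155), (227, 96, 95), (226, 96, 94), (227, 97, 95), (226, 101, 99), (226, 99, 97), (178, 182, 178)]
304 [(144, 151, 154), (222, 109, 106), (221, 113, 111), (222, 119, 116), (218, 129, 125), (216, 112, 108), (178, 184, 180)]
305 [(140, 148, 151), (184, 130, 129), (221, 191, 188), (224, 198, 195), (203, 185, 182), (184, 157, 154), (179, 185, 182)]
306 [(135, 142, 145), (121, 115, 116), (232, 234, 232), (235, 238, 236), (200, 205, 203), (176, 182, 179), (177, 185, 182)]
307 [(137, 143, 146), (180, 185, 182), (234, 237, 235), (237, 240, 238), (199, 206, 204), (172, 182, 179), (173, 181, 178)]
```

```bash
python3 - <<'E'
import re
s=open("h.py").read()
s=s.replace("RIG=np.array([.536,.004])","RIG=np.array([.5328,-.0222])");open("h.py","w").write(s)
E
cat >> h.py <<'E'
def cloud(c,d,box):
    """world points of the depth picture inside rig-frame box x0,x1,y0,y1,z0,z1"""
    v,u=np.nonzero(d>0);z=d[v,u]
    n=cv2.undistortPoints(np.c_[u,v].astype(float)[:,None],np.array(c["intrinsics"]),np.array(c["dist"]))[:,0]
    V=np.array(c["view"]);P=(np.c_[n,np.ones(len(n))]*z[:,None]-V[:3,3])@V[:3,:3]
    q=np.c_[w2rig(P),P[:,2]];b=np.array(box)
    k=((q>b[::2])&(q<b[1::2])).all(1);return q[k],np.c_[u,v][k]
E
python3 - <<'E'
from h import *
for n,cn in(("w1","wrist"),("top0","top")):
    d=np.load(f"pics/{n}.npy");c=camera_model(cn)
    for nm,box in dict(griptop=(.02,.08,.12,.22,.15,.165),anvil=(-.1,.1,-.2,-.1,.08,.1),head=(-.1,.1,.1,.24,.088,.097),disc=(-.06,.06,.1,.24,.097,.104),hub=(-.03,.02,.14,.2,.104,.15),plate=(-.06,.06,-.1,.1,.116,.13),bolthead=(-.03,.03,-.1,.1,.09,.115)).items():
        q,_=cloud(c,d,box)
        if len(q):print(n,nm,len(q),"mean",q.mean(0).round(4),"lo",np.percentile(q,2,0).round(4),"hi",np.percentile(q,98,0).round(4))
c=camera_model("wrist")
print("grip",cast(c,[[312.3,170]],.158),w2rig(cast(c,[[312.3,170]],.158)))
print("mark",w2rig(cast(c,[[346,301]],.07)),"ptr",w2rig(cast(c,[[324,316.7],[331,316.7]],.065)))
print("disc",w2rig(cast(c,[[259.8,158.6]],.093)), "axis",rig2w(0,.17))
E
```

```text
w1 griptop 409 mean [0.0455 0.1695 0.1568] lo [0.0386 0.1621 0.1529] hi [0.0525 0.1765 0.1585]
w1 anvil 1491 mean [ 0.0013 -0.1379  0.0876] lo [-0.0419 -0.1504  0.0807] hi [ 0.0434 -0.1302  0.0903]
w1 head 2228 mean [-0.0026  0.1712  0.0902] lo [-0.0282  0.1414  0.0885] hi [0.0253 0.1971 0.0919]
w1 disc 121 mean [0.0217 0.1746 0.1025] lo [-1.000e-04  1.599e-01  9.800e-02] hi [0.0375 0.1845 0.104 ]
w1 hub 1308 mean [0.0016 0.1691 0.107 ] lo [-0.0141  0.1548  0.1046] hi [0.0186 0.1828 0.1086]
w1 plate 995 mean [0.0006 0.0022 0.1204] lo [-0.0324 -0.0043  0.1163] hi [0.0339 0.0075 0.1223]
w1 bolthead 1677 mean [0.0006 0.0033 0.1036] lo [-0.0276 -0.028   0.0911] hi [0.0274 0.029  0.1146]
top0 griptop 109 mean [0.0459 0.1677 0.158 ] lo [0.039  0.161  0.1506] hi [0.053  0.1752 0.1608]
top0 anvil 910 mean [ 0.0004 -0.1411  0.0899] lo [-0.0423 -0.1522  0.0834] hi [ 0.0437 -0.1309  0.0928]
top0 head 1370 mean [-0.0026  0.1667  0.0904] lo [-0.0395  0.1274  0.0881] hi [0.0391 0.2083 0.0939]
top0 disc 36 mean [0.0151 0.1581 0.1015] lo [-0.0115  0.1528  0.0974] hi [0.0501 0.1669 0.1039]
top0 hub 405 mean [0.0018 0.1685 0.1085] lo [-0.0139  0.1539  0.1055] hi [0.0188 0.1836 0.1112]
top0 plate 443 mean [ 0.0009 -0.001   0.1218] lo [-0.0326 -0.0284  0.1165] hi [0.0344 0.0072 0.125 ]
top0 bolthead 317 mean [0.0014 0.003  0.1048] lo [-0.0118 -0.029   0.093 ] hi [0.0138 0.0296 0.1147]
grip [[0.59832997 0.14031675 0.158     ]] [[0.04508796 0.16933088]]
mark [[0.07878011 0.0241963 ]] ptr [[0.05660789 0.00346596]
 [0.06395057 0.0034299 ]]
disc [[0.00035997 0.17019178]] axis [0.55366503 0.1465147 ]
```

```bash
python3 -m inch '-.1 .0218 0 0 0 0 0;-.1 .0219 0 0 0 0 0;-.1 0 0 .03 0 0 0;-.1 0 0 .03 0 0 0;-.1 0 0 .03 0 0 0;-.1 0 0 .02 0 0 0;-.1 0 0 .01 0 0 0;-.1 0 0 0 0 0 0;-.1 0 0 0 0 0 0'
python3 - <<'E'
from h import *
t,R=tool();print(t,w2rig(t),get_state()["opening"])
p,d=snapshot("wrist");cv2.imwrite("pics/w2.png",p[...,::-1])
E
```

```text
clock: 3.4
tool_pos: [0.5987, 0.1413, 0.1805]
eef_rot: [0.75, 0.662, 0.0, 0.0]
contact_force: [0.1, -0.0, 0.1]
opening: 0.456
finger_force: 0.0
[0.59865399 0.14134504 0.18051562] [[0.04528332 0.17039116]] 0.45610566842922834
```

View pics/w2.png

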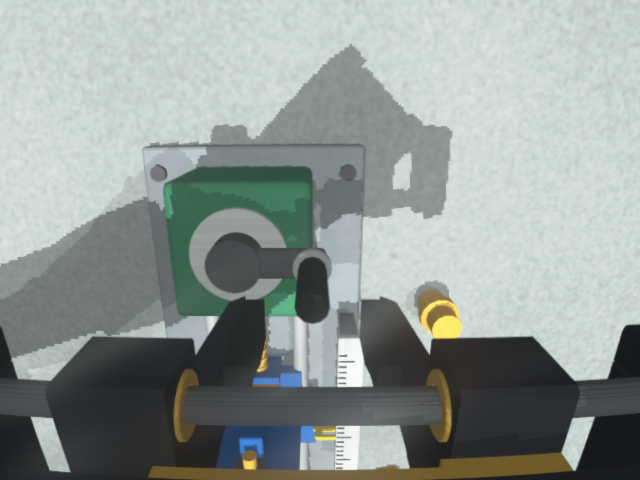

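The grip (312,305) sits midway between the open fingers (250 and 375), so I'll go down and grip.

```bash
python3 -m inch '-.1 0 0 .015 0 0 0;-.1 0 0 .015 0 0 0;-.1 0 0 .0145 0 0 0;-.1 0 0 .009 0 0 0;-.1 0 0 0 0 0 0;-1 0 0 0 0 0 0;-1 0 0 0 0 0 0;-1 0 0 0 0 0 0;-1 0 0 0 0 0 0;-1 0 0 0 0 0 0;-1 0 0 0 0 0 0' 30
python3 - <<'E'
from h import *
t,R=tool();print(t,w2rig(t),get_state()["finger_force"])
E
```

```text
clock: 4.37
tool_pos: [0.5985, 0.1413, 0.1275]
eef_rot: [0.749, 0.662, 0.0, 0.0]
contact_force: [-2.5, 0.1, 6.2]
opening: 0.167
finger_force: 30.0
[0.59853601 0.14134891 0.12751391] [[0.04516576 0.17038052]] 30.013292285293574
```

```bash
cat >> h.py <<'E'
def track():
    """pointer and mark y in the rig frame from the top view, mm"""
    p,d=snapshot("top");c=camera_model("top");m=masks(p)
    t,R=tool();print("tcp rig",(w2rig(t)*1e3).round(1),"F",np.round(get_state()["contact_force"],1))
    h=cv2.cvtColor(p,cv2.COLOR_RGB2HSV)
    red=[b for b in blobs(m["red"]) if 285<b[0][0]<330 and 255<b[0][1]<280]
    y=[b for b in blobs(m["yel"],6) if 260<b[0][0]<345 and 270<b[0][1]<296]
    w=np.array([b[1][4] for b in red]);ru=np.array([b[0] for b in red])
    M=w2rig(cast(c,[(ru.min(0)+ru.max(0))/2],.07))*1e3
    for b in y:P=w2rig(cast(c,[b[0]],.065))*1e3;print("ptr",P.round(1),b[1],"dy",(P-M)[0,1].round(2))
    print("mark",M.round(1),len(red));return p
E
python3 -c "from h import *;track()"
python3 -m inch '-1 -.0094 -.001 0 0 0 0;-1 -.0089 -.0029 0 0 0 0;-1 -.0081 -.0047 0 0 0 0;-1 -.007 -.0063 0 0 0 0;-1 -.0055 -.0076 0 0 0 0;-1 -.0038 -.0086 0 0 0 0;-1 -.002 -.0092 0 0 0 0;-1 0 -.0094 0 0 0 0;-1 .002 -.0092 0 0 0 0;-1 .0038 -.0086 0 0 0 0;-1 .0055 -.0076 0 0 0 0;-1 .007 -.0063 0 0 0 0;-1 .0081 -.0047 0 0 0 0;-1 .0089 -.0029 0 0 0 0;-1 .0094 -.001 0 0 0 0;-1 0 0 0 0 0 0;-1 0 0 0 0 0 0'
python3 -c "from h import *;track()"
```

```text
tcp rig [[ 45.2 170.4]] F [-0.5 -0.9  6.3]
ptr [[55.1  0.8]] [315, 280, 4, 11, 23] dy -22.93
mark [[79.4 23.8]] 2
clock: 5.83
tool_pos: [0.5091, 0.1529, 0.1274]
eef_rot: [0.749, 0.663, 0.001, 0.0]
contact_force: [0.1, 0.9, 9.1]
opening: 0.171
finger_force: 30.2
tcp rig [[-45.  170.8]] F [-0.   2.   9.8]
ptr [[55.1  6.1]] [312, 280, 3, 10, 22] dy -17.57
mark [[79.4 23.7]] 2
```

```bash
python3 -m inch '-1 .0094 .001 0 0 0 0;-1 .0089 .0029 0 0 0 0;-1 .0081 .0047 0 0 0 0;-1 .007 .0063 0 0 0 0;-1 .0055 .0076 0 0 0 0;-1 .0038 .0086 0 0 0 0;-1 .002 .0092 0 0 0 0;-1 0 .0094 0 0 0 0;-1 -.002 .0092 0 0 0 0;-1 -.0038 .0086 0 0 0 0;-1 -.0055 .0076 0 0 0 0;-1 -.007 .0063 0 0 0 0;-1 -.0081 .0047 0 0 0 0;-1 -.0089 .0029 0 0 0 0;-1 -.0094 .001 0 0 0 0;-1 0 0 0 0 0 0;-1 0 0 0 0 0 0'
python3 -c "from h import *;track()"
python3 -m inch '-1 -.0094 -.001 0 0 0 0;-1 -.0089 -.0029 0 0 0 0;-1 -.0081 -.0047 0 0 0 0;-1 -.007 -.0063 0 0 0 0;-1 -.0055 -.0076 0 0 0 0;-1 -.0038 -.0086 0 0 0 0;-1 -.002 -.0092 0 0 0 0;-1 0 -.0094 0 0 0 0;-1 .002 -.0092 0 0 0 0;-1 .0038 -.0086 0 0 0 0;-1 .0055 -.0076 0 0 0 0;-1 .007 -.0063 0 0 0 0;-1 .0081 -.0047 0 0 0 0;-1 .0089 -.0029 0 0 0 0;-1 .0094 -.001 0 0 0 0;-1 0 0 0 0 0 0;-1 0 0 0 0 0 0'
python3 -c "from h import *;track()"
```

```text
clock: 7.3
tool_pos: [0.5982, 0.1392, 0.1274]
eef_rot: [0.75, 0.662, -0.001, 0.001]
contact_force: [-0.1, -2.0, 9.7]
opening: 0.17
finger_force: 30.2
tcp rig [[ 45.1 168.3]] F [-0.5 -2.2 10.2]
ptr [[55.8 16.3]] [306, 279, 3, 10, 23] dy -7.42
mark [[79.7 23.7]] 2
clock: 8.77
tool_pos: [0.5091, 0.1527, 0.1274]
eef_rot: [0.749, 0.663, 0.001, 0.0]
contact_force: [-0.3, 1.9, 8.9]
opening: 0.169
finger_force: 30.2
tcp rig [[-45.  170.6]] F [-0.3  1.4  9.5]
ptr [[56.3 26.1]] [299, 278, 4, 10, 25] dy 2.44
mark [[79.4 23.7]] 2
```

```bash
python3 -m inch '-1 .0094 .001 0 0 0 0;-1 .0089 .0029 0 0 0 0;-1 .0081 .0047 0 0 0 0;-1 .007 .0063 0 0 0 0;-1 .0055 .0076 0 0 0 0;-1 .0038 .0086 0 0 0 0;-1 0 0 0 0 0 0;-1 0 0 0 0 0 0'
python3 - <<'E'
from h import *
p=track()
q,_=snapshot("scene")
w=cv2.imread("pics/w1.png")[...,::-1]
R=lambda a,k:cv2.resize(a,None,fx=k,fy=k,interpolation=cv2.INTER_CUBIC)
a=R(w[285:330,305:365],6.5);b=R(p[255:300,280:340],6.5);s=R(q[220:265,300:360],6.5)
cv2.imwrite("pics/crop1.png",np.vstack([np.hstack([a,b]),np.hstack([s,np.zeros_like(s)])])[...,::-1])
E
```

```text
clock: 9.48
tool_pos: [0.5461, 0.1912, 0.1275]
eef_rot: [0.749, 0.662, 0.001, 0.0]
contact_force: [1.5, 2.2, 7.8]
opening: 0.175
finger_force: 30.2
tcp rig [[-13.1 213.4]] F [0.8 1.4 8.5]
ptr [[55.2 30. ]] [297, 278, 4, 10, 26] dy 6.3
mark [[79.6 23.7]] 2
```

View pics/crop1.png

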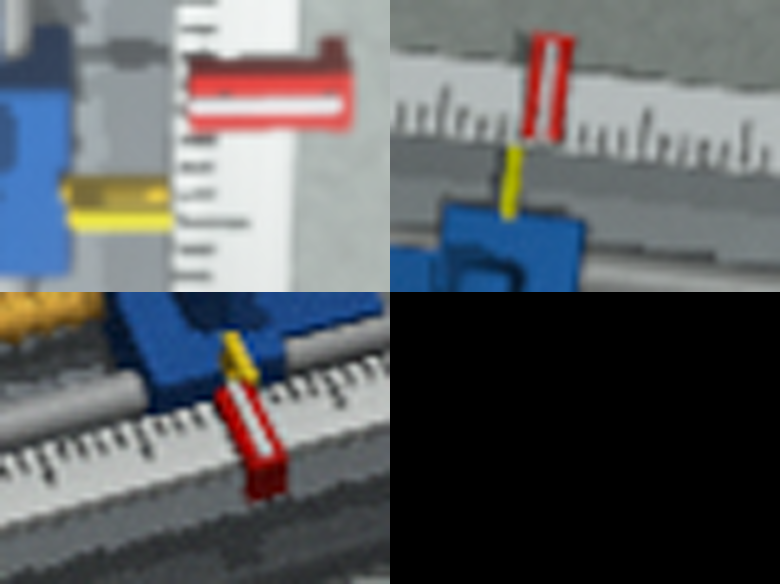

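The crop shows the mark's white line (105/6.5+285, about row 301 in the wrist view) and the pointer's lit top, about row 318.6; its darker strip is its shaded side. So the start offset was about -22.4 mm, and the top tracker reads about 0.6 mm too low. The stop is now about 6.9 mm past the mark, so I'll wind back, leaving some for trimming.

```bash
python3 -m inch '-1 -.0038 -.0086 0 0 0 0;-1 -.0055 -.0076 0 0 0 0;-1 -.007 -.0063 0 0 0 0;-1 -.0081 -.0047 0 0 0 0;-1 -.0089 -.0029 0 0 0 0;-1 -.0094 -.001 0 0 0 0;-1 -.0094 .001 0 0 0 0;-1 -.0089 .0029 0 0 0 0;-1 -.0081 .0047 0 0 0 0;-1 -.007 .0063 0 0 0 0;-1 -.0055 .0076 0 0 0 0;-1 -.0038 .0086 0 0 0 0;-1 -.002 .0092 0 0 0 0;-1 0 .0094 0 0 0 0;-1 .002 .0092 0 0 0 0;-1 .0038 .0086 0 0 0 0;-1 .0055 .0076 0 0 0 0;-1 0 0 0 0 0 0;-1 0 0 0 0 0 0'
python3 - <<'E'
from h import *
p=track()
q,_=snapshot("scene")
R=lambda a,k:cv2.resize(a,None,fx=k,fy=k,interpolation=cv2.INTER_CUBIC)
cv2.imwrite("pics/crop2.png",np.hstack([R(p[255:300,280:340],6.5),R(q[220:265,300:360],6.5)])[...,::-1])
E
```

```text
clock: 11.17
tool_pos: [0.5801, 0.1103, 0.1275]
eef_rot: [0.749, 0.662, 0.001, 0.0]
contact_force: [1.1, 2.2, 9.3]
opening: 0.17
finger_force: 30.2
tcp rig [[ 30.6 137.3]] F [0.8 2.  8.3]
ptr [[56.1 24.6]] [300, 278, 4, 11, 25] dy 0.94
mark [[79.7 23.7]] 2
```

View pics/crop2.png

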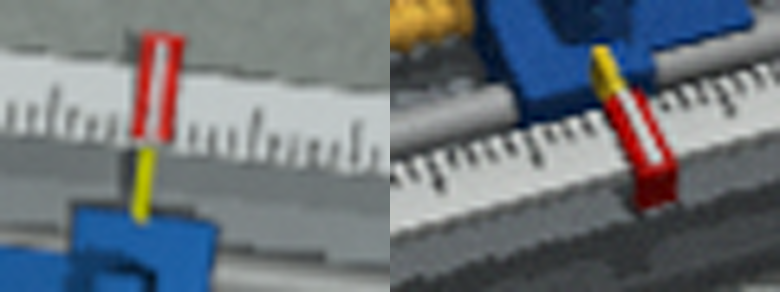

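```bash
python3 -m inch '-1 .0035 .0031 0 0 0 0;-1 .0035 .0032 0 0 0 0;-1 .004 .0024 0 0 0 0;-1 .0041 .0023 0 0 0 0;-1 0 0 0 0 0 0;-1 0 0 0 0 0 0'
python3 -c "from h import *;track()"
python3 -m inch '-.1 0 0 0 0 0 0;-.1 0 0 0 0 0 0;-.1 0 0 0 0 0 0;-.1 0 0 0 0 0 0;-.1 0 0 -.015 0 0 0;-.1 0 0 -.035 0 0 0;-.1 0 0 -.035 0 0 0;-.1 0 0 -.035 0 0 0;-.1 -.034 0 0 0 0 0;-.1 -.034 0 0 0 0 0;-.1 -.034 0 0 0 0 0;-.1 -.034 -.003 0 0 0 0;-.1 -.034 -.004 0 0 0 0;-.1 -.034 -.004 0 0 0 0;-.1 0 0 0 0 0 0;-.1 0 0 0 0 0 0'
python3 - <<'E'
from h import *
track();p,d=snapshot("wrist");cv2.imwrite("pics/w3.png",p[...,::-1]);np.save("pics/w3.npy",d)
m=masks(p);c=camera_model("wrist")
print([b for b in blobs(m["red"],20)],[b for b in blobs(m["yel"],20) if b[0][1]<300])
q,_=cloud(c,d,(-.03,.03,-.06,.1,.116,.126));print("plate",np.percentile(q,[2,50,98],0).round(4).tolist())
E
```

```text
clock: 11.77
tool_pos: [0.5921, 0.1231, 0.1275]
eef_rot: [0.749, 0.662, -0.0, 0.0]
contact_force: [0.4, 0.3, 9.5]
opening: 0.173
finger_force: 30.2
tcp rig [[ 41.  151.5]] F [-0.8 -0.   8.5]
ptr [[55.  23.5]] [301, 278, 3, 11, 25] dy -0.12
mark [[79.4 23.7]] 2
clock: 13.15
tool_pos: [0.5552, -0.0808, 0.2461]
eef_rot: [0.751, 0.66, -0.001, -0.0]
contact_force: [-0.1, 0.0, 0.5]
opening: 0.45
finger_force: 0.0
tcp rig [[ 29.7 -52.7]] F [0.6 0.2 0.6]
ptr [[58.4 23.3]] [302, 278, 3, 8, 16] dy -0.19
mark [[79.4 23.5]] 2
[([376.9, 115.0], [361, 113, 33, 5, 104]), ([376.8, 123.8], [361, 120, 33, 6, 107])] [([274.7, 26.2], [266, 0, 18, 54, 789]), ([459.7, 33.0], [439, 15, 41, 40, 1062]), ([279.9, 75.3], [254, 65, 42, 24, 377]), ([267.3, 95.6], [261, 89, 13, 15, 178]), ([345.1, 119.5], [334, 118, 23, 4, 89]), ([442.1, 147.9], [420, 125, 47, 48, 899]), ([276.2, 200.6], [251, 132, 38, 158, 2291]), ([406.2, 266.5], [390, 254, 37, 31, 368])]
plate [[-0.0286, -0.0007, 0.1166], [0.0007, 0.0244, 0.1211], [0.0293, 0.0305, 0.1226]]
```

View pics/w3.png

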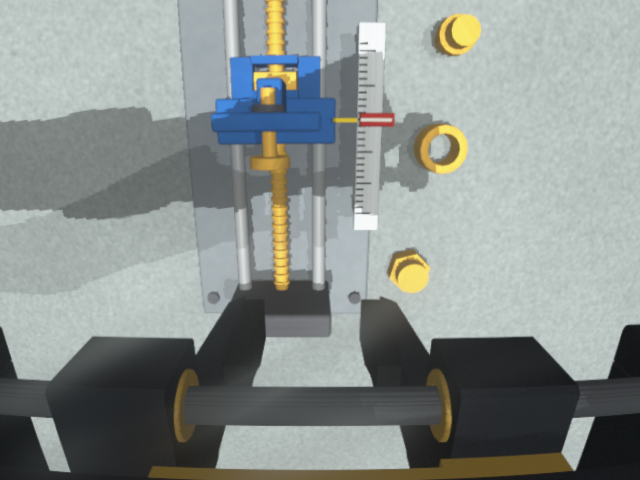

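The pointer (row 119.5) lines up with the mark's white line (between red blobs at rows 115.0 and 123.8, so 119.4). The contact screw's brass head is at about (268,162).

Run:
```python
from h import *
p=cv2.imread("pics/w3.png")[...,::-1].copy();d=np.load("pics/w3.npy");c=camera_model("wrist")
q,u=cloud(c,d,(-.03,.03,-.06,.03,.085,.119));k=masks(p)["yel"][u[:,1],u[:,0]]
q=q[k];print(len(q),np.percentile(q,[2,50,98],0).round(4).tolist())
print("ptr-line mm",(w2rig(cast(c,[[350,119.5]],.065))-w2rig(cast(c,[[377,119.4]],.07)))*1e3)
t,R=tool();print(w2rig(t),t,np.degrees(R.as_euler("ZYX")))
```

```text
791 [[-0.0106, -0.0058, 0.1038], [0.0015, 0.0011, 0.1102], [0.0124, 0.0169, 0.1167]]
ptr-line mm [[-19.99188117  -0.2962707 ]]
[[ 0.02997382 -0.05114358]] [ 0.55627007 -0.07663576  0.2464883 ] [ 8.30044148e+01 -5.82583677e-02 -1.79984624e+02]
```

```bash
python3 -m inch '-1 0 -.015 0 0 0 0;-1 0 -.015 0 0 0 0;-1 0 0 0 0 0 0;-1 0 0 .03 0 0 0;-1 0 0 .03 0 0 0;-1 0 0 .03 0 0 0;-1 0 0 .03 0 0 0;-1 0 0 .0215 0 0 0;-1 0 0 0 0 0 0;-1 .004 0 0 0 0 0;-1 .004 0 0 0 0 0;-1 .004 0 0 0 0 0;-1 .003 0 0 0 0 0;-1 .003 0 0 0 0 0;-1 0 0 0 0 0 0;-1 0 0 0 0 0 0' 20
python3 - <<'E'
from h import *
t,R=tool();s=get_state();print(w2rig(t),t,np.round(s["contact_force"],2),s["opening"])
p,d=snapshot("wrist");cv2.imwrite("pics/w4.png",p[...,::-1])
E
```

```text
clock: 14.58
tool_pos: [0.529, -0.056, 0.1056]
eef_rot: [0.749, 0.662, 0.0, 0.0]
contact_force: [-0.1, 0.1, -0.3]
opening: 0.005
finger_force: 0.0
[[ 0.00037845 -0.03403429]] [ 0.52899837 -0.05602342  0.10563663] [-0.12  0.13 -0.31] 0.005338608271142023
```

View pics/w4.png

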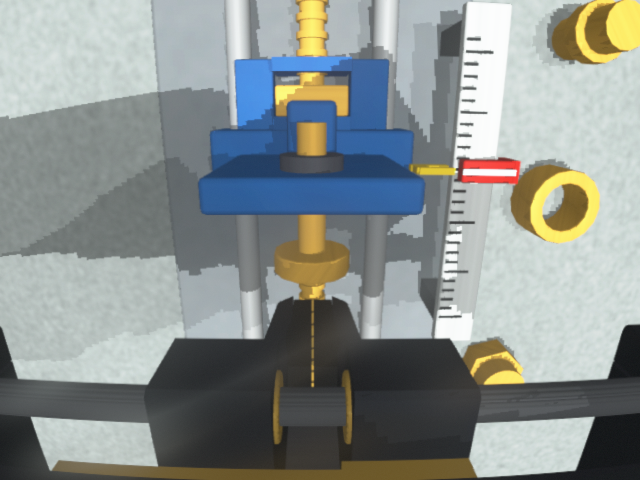

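The closed fingers (312,300) are centred on the brass head (312,262), with a clear gap. I'll feel forward in small steps.

```bash
python3 -m inch '-1 .001 0 0 0 0 0;-1 .001 0 0 0 0 0;-1 .001 0 0 0 0 0;-1 .001 0 0 0 0 0;-1 .001 0 0 0 0 0;-1 .001 0 0 0 0 0;-1 .001 0 0 0 0 0;-1 .001 0 0 0 0 0;-1 0 0 0 0 0 0' | grep -E "pos|force"; python3 -m inch '-1 .0005 0 0 0 0 0;-1 .0005 0 0 0 0 0;-1 .0005 0 0 0 0 0;-1 .0005 0 0 0 0 0;-1 .0005 0 0 0 0 0;-1 .0005 0 0 0 0 0;-1 0 0 0 0 0 0' | grep -E "pos|force"
```

```text
tool_pos: [0.5298, -0.0479, 0.1051]
contact_force: [-0.2, 0.5, -0.8]
finger_force: 0.0
tool_pos: [0.5301, -0.0451, 0.1051]
contact_force: [0.1, -0.9, -0.0]
finger_force: 0.0
```

```bash
python3 -m inch '-1 .0005 0 0 0 0 0;-1 .0005 0 0 0 0 0;-1 .0005 0 0 0 0 0;-1 .0005 0 0 0 0 0;-1 0 0 0 0 0 0' | grep -E "pos|force"; python3 -c "from h import *;print(w2rig(tool()[0]))"
```

```text
tool_pos: [0.5303, -0.0431, 0.1051]
contact_force: [1.3, -0.1, 0.7]
finger_force: 0.0
[[ 0.000129   -0.02100856]]
```

```bash
python3 -m inch '-1 .0005 0 0 0 0 0;-1 .0005 0 0 0 0 0;-1 .0005 0 0 0 0 0;-1 0 0 0 0 0 0' | grep -E "pos|t_force"
```

```text
tool_pos: [0.5305, -0.0416, 0.1051]
contact_force: [-0.2, 0.0, 0.1]
```

```bash
python3 -m inch '-1 .0004 0 0 0 0 0;-1 .0004 0 0 0 0 0;-1 0 0 0 0 0 0' | grep -E "pos|t_force"
```

```text
tool_pos: [0.5306, -0.0409, 0.1051]
contact_force: [-0.3, 0.8, -0.2]
```

```bash
python3 -m inch '-1 .0004 0 0 0 0 0;-1 .0004 0 0 0 0 0;-1 0 0 0 0 0 0' | grep -E "pos|t_force"
```

```text
tool_pos: [0.5306, -0.0408, 0.1051]
contact_force: [-0.3, -2.6, 0.1]
```

Contact is at TCP y ≈ -0.0408, and the arm yields at about 4 N per mm. I'll press on in small steps.

```bash
python3 -m inch '-1 .0004 0 0 0 0 0;-1 .0004 0 0 0 0 0;-1 0 0 0 0 0 0' | grep -E "pos|t_force"
```

```text
tool_pos: [0.5306, -0.0408, 0.1051]
contact_force: [-0.6, -5.1, 1.0]
```

```bash
python3 -m inch '-1 .0005 0 0 0 0 0;-1 .0005 0 0 0 0 0;-1 0 0 0 0 0 0' | grep -E "pos|t_force"
```

```text
tool_pos: [0.5306, -0.0407, 0.1051]
contact_force: [0.5, -6.1, 2.0]
```

```bash
python3 -m inch '-1 .0005 0 0 0 0 0;-1 .0005 0 0 0 0 0;-1 0 0 0 0 0 0' | grep -E "pos|t_force"; python3 -c "from h import *;track()"
```

```text
tool_pos: [0.5306, -0.0407, 0.1052]
contact_force: [-0.4, -8.9, 1.8]
tcp rig [[  0.1 -18.6]] F [-0.2 -9.9  1.6]
ptr [[55.5 23.3]] [301, 278, 4, 11, 26] dy -3.37
mark [[80.4 26.7]] 1
```

```bash
python3 -m inch '-1 .0004 0 0 0 0 0;-1 .0004 0 0 0 0 0;-1 0 0 0 0 0 0;-1 0 0 0 0 0 0' | grep -E "pos|t_force";python3 -c "
from h import *
F=[]
for i in range(4):snapshot('top');F.append(get_state()['contact_force'])
print(np.mean(F,0))"
```

```text
tool_pos: [0.5306, -0.0407, 0.1052]
contact_force: [0.2, -10.2, 2.9]
[  0.09293836 -10.16436814   2.36520626]
```

```bash
python3 -m inch '-1 .0003 0 0 0 0 0;-1 .0003 0 0 0 0 0;-1 0 0 0 0 0 0;-1 0 0 0 0 0 0;-1 0 0 0 0 0 0' | grep -E "pos|t_force"
python3 -m inch '-1 -.002 0 0 0 0 0;-1 -.002 0 0 0 0 0;-1 -.005 0 0 0 0 0;-1 -.01 0 0 0 0 0;-1 -.015 0 0 0 0 0;-1 0 0 0 0 0 0;-1 0 0 -.03 0 0 0;-1 0 0 -.035 0 0 0;-1 0 0 -.035 0 0 0;-1 0 0 -.035 0 0 0;-1 0 0 0 0 0 0;-1 0 0 0 0 0 0'
python3 - <<'E'
from h import *
track();p,d=snapshot("wrist");c=camera_model("wrist");m=masks(p)
r=[b for b in blobs(m["red"],20)];y=[b for b in blobs(m["yel"],20) if b[1][3]<8 and 300<b[0][0]<440 and b[0][1]<200];print(r,y)
M=np.mean([b[0] for b in r],0);print("dy mm",[((w2rig(cast(c,[b[0]],.065))-w2rig(cast(c,[M],.07)))*1e3).round(2) for b in y])
E
```

```text
tool_pos: [0.5306, -0.0407, 0.1052]
contact_force: [-0.1, -10.6, 2.5]
clock: 19.97
tool_pos: [0.5283, -0.069, 0.2419]
eef_rot: [0.749, 0.662, 0.002, 0.001]
contact_force: [-0.6, -0.2, -1.0]
opening: 0.003
finger_force: 0.0
tcp rig [[  0.1 -47.4]] F [-0.6 -0.  -0.4]
ptr [[55.7 23.1]] [301, 278, 4, 11, 25] dy -0.49
mark [[79.8 23.6]] 2
[([416.4, 123.5], [400, 122, 33, 5, 131]), ([415.6, 132.4], [400, 131, 32, 4, 105])] [([383.3, 127.6], [371, 126, 25, 5, 95])]
dy mm [array([[-23.66,  -0.19]])]
```

```bash
python3 -c "from plant import r;print(r.finish_job())"
```

```text
the job is handed in; nothing more can be done
None
```

The job is handed in: I wound the stop about 7 mm past the mark, brought it back to within about 0.2–0.5 mm of the line and let go of the crank, then pushed the contact screw with about 10.5 N (a little under the 12 N aim) without the stop shifting, and ended with the hand clear at about 20 s.

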